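# Free the tube carrier and hold it level over the mixer

## Task

On the parking stand, swing the cam lever fully open so that its keeper slides off the carrier's bar, and leave it open. Then grip the tube carrier's bar from above at its balance point, lift it level off the stand and hold it still and level above the mixer, as it would sit there (white block over the black pad, bar in line with the fork) with about 60 mm of air between it and its seat. Finish while still holding it there, the carrier touching nothing but the gripper; leave the tube rack, the spray bottle and the basket where they are.

Things in the scene. Friction and masses are not known exactly. Their poses are not given: they have to be found in the camera images.
- stand: Fixed parking stand, left or right of the mixer, yaw within 0.3 rad: dark base plate 270 x 85 x 14 mm, block support (50 mm square, top at 60 mm, x = -82), fork at x = 68 (cheeks 24 mm apart, to 81 mm). Origin on the table under the parked carrier's balance point; x along the bar from block to bush, y to the lever's side. Carrier starts parked: origin 60 mm above this one, axes parallel.
- cam_lever (a joint): Cam lever on a vertical pivot. 0 = locked, pointing along the stand's +y; starts at 0 to 0.25 rad. Grows as it swings level towards the stand's +x (clockwise from above) to the stop at 1.57 = fully open, pointing along +x. Light friction (about 0.06 N m); stays where left. It draws the keeper back along +y, 19 mm per rad; off the bar from about 1.0 rad.
- keeper: Keeper: flat steel bolt 18 x 62 x 8 mm moved by the lever. Origin at its centre, 90.5 mm above the table; axes as the stand's, y along its travel. Locked, it lies across the bar at stand x = 68 mm, 1.5 mm above it, so that the carrier cannot be lifted. It rests on a post 34 x 30 mm, 85 mm tall, centred at stand x = 68, y = 50 mm, which also carries the lever.
- lever_pivot (a point): Point on the lever's pivot axis, at the height at which to take the knob (127 mm above the table; fixed to the stand at x = 68, y = 50 mm).
- lever_knob (a point): On the axis of the lever's upright black knob: 18 mm diameter, 60 mm from the pivot axis; this point is 127 mm above the table, the knob's top 139 mm. The steel lever arm (12 mm wide, top at 107 mm) joins it from the pivot side. Can be pinched or pushed from above.
- carrier: Loose tube carrier, 0.45 to 0.73 kg: white block 70 x 64 x 36 mm with nine wells (x -117 to -47 mm), aluminium bar 20 mm wide, 14 mm high (x -47 to 153, z 11 to 25), steel bush 30 mm diameter (x = 143, z 6 to 30). Origin level with the block's underside, straight below the balance point, which is not mid-bar but 47 mm from the block's inner face. x from block to bush, z up.
- balance (a point): The carrier's balance point (centre of mass): the middle of the bar's cross-section, 47 mm from the block's inner face, 18 mm above the carrier's origin. Grip the 20 mm width of the bar here; free bar reaches 45 mm either way along it, and 45 mm of free height is below the bar.
- carrier_block (a point): Centre of the underside of the carrier's white block (carrier x = -82 mm, z = 0).
- carrier_bush (a point): On the axis of the carrier's steel bush, at the level of the carrier's origin (carrier x = 143 mm, z = 0).
- mixer: The fixed mixer: white housing 290 x 130 x 55 mm with a 60 x 60 mm black rubber pad for the block (x = -82 mm, top at 80 mm) and an aluminium fork for the bar (x = 68 mm, cheeks up to 101 mm, 24 mm apart). Origin on the table under the point where the seated carrier's balance point would be; x runs from pad to fork, z up. Turned by up to about 0.3 rad.
- mixer_seat (a point): Where the carrier's origin would be if it sat on the mixer, 80 mm above the table (mixer x = y = 0).
- mixer_pad (a point): Centre of the top of the black pad, 80 mm above the table: the block's underside centre belongs straight above it.
- mixer_bush (a point): Point 80 mm above the table at mixer x = 143 mm, above which the carrier's bush belongs.
- rack: Bystander, not to be moved: white rack 82 x 154 x 45 mm with capped tubes standing to 103 mm. Origin under its centre.
- spray: Bystander, not to be moved: clear spray bottle 42 mm diameter, 128 mm tall. Origin under its centre.
- basket: Bystander, not to be moved: light blue open basket 120 x 170 x 55 mm. Origin under its centre.

How it is judged (in metres and radians):
On the way, in this order (a step that is already met when the one before it is completed fails the run):
1. the cam lever is swung fully open while the carrier still lies on its stand (value of joint cam_lever above 1.25 rad and z of carrier in the frame of stand below 0.066 m), for 0.2 s.
2. the carrier is lifted clear of the stand, level, gripped at its balance point (angle between carrier's own z axis and vertical below 0.13 rad and x of the grasp point in the frame of carrier between -0.025 and 0.025 m and contact force between carrier and the fingers above 1 N and contact force between carrier and stand below 0.3 N and z of carrier in the frame of stand above 0.08 m), for 0.2 s.
At the end, for the whole second after the job is handed in: Carrier still in the gripper, gripped within 25 mm of its balance point, within 0.13 rad of level, 30 to 95 mm above its mixer seat, block within 22 mm and bush within 28 mm sideways of their places, touching neither mixer nor stand; cam lever open (over 1.25 rad) (angle between carrier's own z axis and vertical below 0.13 rad and x of the grasp point in the frame of carrier between -0.025 and 0.025 m and contact force between carrier and the fingers above 1 N and contact force between carrier and stand below 0.3 N and value of joint cam_lever above 1.25 rad and contact force between carrier and mixer below 0.3 N and z of carrier in the frame of mixer_seat between 0.03 and 0.095 m and horizontal distance between carrier_block and mixer_pad below 0.022 m and horizontal distance between carrier_bush and mixer_bush below 0.028 m and linear speed of carrier below 0.02 m/s); the arm keeps its last pose, push and grip.
It fails at once if the carrier is tipped over (angle between carrier's own z axis and vertical above 0.5 rad).
It fails at once if the tube rack, spray bottle or basket is moved (distance of any of rack, spray, basket from where it was at the start of the episode above 0.03 m).
It also fails if it takes over 59 s, if anything falls off the work surface, if the arm or the gripper's body presses on something with over 40 N, if the wrist force passes 120 N, or if a joint passes its speed limit or range.

## Robot

A 7-joint arm with a two-finger parallel gripper is mounted at the origin on the work surface. World frame = base frame: x ahead of the robot, y to its left, z up, the work surface at z = 0. Lengths are in mm, angles in rad, forces in N, time in s.
With the tool pointing down it reaches from about 400 to 875 mm from the base axis. Payload 4.4 kg.
Tool frame: the origin (TCP) lies midway between the tips of the shut fingers; the grasp point (between the pads) lies 19 mm behind it (ctrl.grip_point_offset is the distance from the TCP to the grasp point, in mm); z points along the fingers, y is the direction in which the jaws open and shut (so a half turn about z gives the same grasp; the last joint's range is limited). The gripper opens to 85 mm and grips with 20 to 120 N. Pads are 22 mm wide; open, the fingers measure 114 mm over their backs; the gripper's body (76 mm by 85 mm) begins 54 mm behind the grasp point. The pads swing forward as they close: fully open they stand 13 mm farther back than shut.
Start: joints at [-1.224, 0.628, 0.038, 1.517, -0.027, 0.996, -0.02], TCP at [260.743, 595.425, 231.313] pointing down, gripper open.
Joint ranges: [-3.06, 3.06], [-0.37, 2.12], [-1.25, 1.32], [0.18, 2.47], [-1.1, 4.24], [0.23, 1.98], [-2.94, 2.94]. Speed limits (rad/s): [2.57, 2.57, 3.14, 3.14, 3.14, 3.14, 3.14].

## Interface

Orientations are given as [roll, pitch, yaw] about the fixed x, y, z axes, in that order (R = Rz(yaw) Ry(pitch) Rx(roll)).
In Python, from cell import ctrl, imaging, models gives the robot as it stands. The module is installed in compiled form; this text tells all that it offers.
- The arm moves only by the tool drive_tool, never from a script. Its argument "deltas" is text: rows parted by semicolons, each of 5 numbers parted by spaces: the shift along the tool's x, y, z in m, then the turn about the tool's z in degrees, then the finger opening in m, from 0 to 0.0854. A call has 1 to 12 rows; each row is the pose to reach, as a shift and turn from the pose commanded when the call began, along the tool's axes at that moment; what a row does not reach only later rows make up. A row lasts 1/8 s, in which the tool goes at most 62.5 mm and 10.7 degrees, less where a joint would pass 70% of its speed; a pose out of reach is approached as far as the arm can. A call with a gripper value outside its range is refused whole. The fingers move at their own pace and stop on an object; the grip force is fixed at half the most. Time passes only in rows, so rows that repeat a pose let the fingers close. It gives the time, the measured TCP pose, the force and the opening at its end, in the units of the state.
- ctrl.read_state(): the state, without advancing time (a new reading comes with each control period).
- imaging.get_image(name): name is "scene" or "top"; returns a dict with "color" (384x512x3 uint8, red, green, blue), "range_z" (384x512 float32, mm along the optical axis (not along the pixel's ray), 0 where there is no reading), "vfov" (degrees; the focal length in pixels is half the picture's height over the tangent of half this angle, whatever the lens; pixels are square), "cx", "cy" (the principal point, pixels), "extrinsics" (4x4, takes a point from camera to world coordinates). Camera axes: x right, y down, z forward; pixel columns grow to the right and rows downward; lengths in mm; the calibration is good to about 2 mm. A picture is of the moment at which its call begins.
- ctrl.finish_job(): hands the job in, once; it reports no verdict.
Trained networks look in a picture, given as the dict that the camera call returned (one of the last four; its "shot" number tells which), for a name from the list of things; names that differ only in an ending like _2 or _b are one class to them, and where a whole thing is asked for, a point or a joint stands for the part that bears it (a point fixed in the world has none). Each returns a list of dicts, best first, with "score" (0 to 1); they miss things now and then, are a little off and sometimes report something else, mostly with a low value. They report only what shows in the picture. A call takes as long as a camera call.
- models.spot_in(picture, thing): "point" ([column, row] in pixels, amid what is visible of it).
- models.landmark_of(picture, thing): "point" ([column, row] in pixels: a listed point, or the origin of a listed thing).
The state is a dict: "clock": time; "qpos": joint angles; "qd": joint speeds; "tau": joint torques, N m; "eef_pos": TCP position; "tool_rot": TCP orientation; "force": force on the tool from outside, world axes, zero at the start; "torque": the same for the moment, N m; "width": finger opening in mm.
Only numpy, scipy, OpenCV 4.12 (cv2) and the standard library are available. Lean on these libraries where they do the work, as an engineer would, in place of code of your own. Each camera call takes 0.05 s, during which the arm holds its last target.

## Working session

There is one attempt and no reset: what is moved stays moved. The work goes in short steps, Python scripts to look and compute and a tool call to move; the robot and the scene stay as the last step left them, time stands still between calls to the robot, and variables do not carry over. Pictures are saved under pics/ and viewed, and the job is handed in when it is done.

Besides the shell and the picture viewer there is one more tool, called after "Request:" as a command line: name --argument value ..., lists and objects as JSON in quotes. drive_tool: Moves the arm, as the interface text tells. Its arguments: {"type":"object","properties":{"deltas":{"type":"string"}},"required":["deltas"]}

```bash
mkdir -p pics; cat > h.py <<'E'
import numpy as np, cv2
from cell import ctrl, imaging, models
def snap(name,tag):
    p=imaging.get_image(name)
    cv2.imwrite(f'pics/{tag}.png',cv2.cvtColor(p['color'],cv2.COLOR_RGB2BGR)); return p
def K(p):
    f=p['color'].shape[0]/2/np.tan(np.radians(p['vfov'])/2); return f
def ray(p,uv,z):
    "world point on pixel ray at height z"
    f=K(p);T=np.array(p['extrinsics']);d=T[:3,:3]@np.array([(uv[0]-p['cx'])/f,(uv[1]-p['cy'])/f,1]);o=T[:3,3]
    return o+d*(z-o[2])/d[2]
def cloud(p):
    f=K(p);T=np.array(p['extrinsics']);h,w=p['range_z'].shape
    u,v=np.meshgrid(np.arange(w),np.arange(h));z=p['range_z']
    P=np.stack([(u-p['cx'])/f*z,(v-p['cy'])/f*z,z],-1)
    return P@T[:3,:3].T+T[:3,3]
def proj(p,X):
    T=np.linalg.inv(np.array(p['extrinsics']));c=T[:3,:3]@np.array(X)+T[:3,3];f=K(p)
    return c[:2]/c[2]*f+[p['cx'],p['cy']]
E
python3 - <<'E'
from h import *
np.set_printoptions(precision=1,suppress=True)
s=ctrl.read_state();print(s['eef_pos'],s['tool_rot'],s['width'],ctrl.grip_point_offset,s['clock'])
H=dict(stand=0,keeper=90.5,lever_pivot=127,lever_knob=127,carrier=60,balance=78,carrier_block=60,carrier_bush=60,mixer=0,mixer_seat=80,mixer_pad=80,mixer_bush=80,rack=0,spray=0,basket=0)
for c in ['top','scene']:
    p=snap(c,c+'0');print(c,np.array(p['extrinsics'])[:3,3],K(p),p['cx'],p['cy'])
    for k,z in H.items():
        for r in models.landmark_of(p,k)[:2]:
            print(k,r['score'],np.array(r['point']),ray(p,r['point'],z))
E
```

```text
[260.5 594.8 230.4] [-3.1  0.   2.7] 85.46897136497411 18.700000000000003 0.0
top [ 428.2   35.2 1024.7] 351.7272620410051 254.7008355111078 194.23227430906425
stand 0.73 [318.6 226.1] [ 494.2 -179.     0. ]
stand 0.44 [263.4 137.4] [756.4 -10.5   0. ]
keeper 0.53 [316.7 196.1] [ 569.  -154.7   90.5]
lever_pivot 0.71 [311.3 196.9] [ 561.  -133.2  127. ]
lever_knob 0.64 [288.6 194.3] [565.7 -74.2 127. ]
carrier 0.91 [325.9 223.3] [ 498.7 -186.7   60. ]
carrier 0.36 [312.3 198.8] [ 565.6 -148.6   60. ]
balance 0.7 [326.5 221.4] [ 502.6 -184.2   78. ]
balance 0.63 [345.8 138.5] [ 737.3 -238.8   78. ]
carrier_block 0.65 [325.7 255.3] [ 411.7 -186.1   60. ]
carrier_bush 0.78 [321.9 173.4] [ 638.7 -175.4   60. ]
mixer 0.74 [195.9 230.7] [469.7 177.1   0. ]
mixer 0.62 [191. 226.] [482.8 192.    0. ]
mixer_seat 0.6 [192.9 227.7] [474.2 174.4  80. ]
mixer_pad 0.83 [191.1 252. ] [410.2 175.6  80. ]
mixer_bush 0.97 [188.8 167.4] [637.9 194.8  80. ]
rack 0.79 [263.7 138.1] [754.3 -11.5   0. ]
rack 0.33 [195.5 227.8] [478.  178.7   0. ]
spray 0.82 [182.2 143.2] [728.9 232.2   0. ]
basket 0.85 [34
[... 393 characters left out ...]
6.5 127. ]
lever_knob 0.51 [335.3 211.5] [644.8 185.4 127. ]
carrier 0.7 [181.7 196.5] [ 494.4 -179.1   60. ]
balance 0.77 [178.  193.8] [ 495.9 -186.1   78. ]
carrier_block 0.85 [175.7 168.7] [ 402.2 -187.5   60. ]
carrier_bush 0.79 [192.6 243.1] [ 633.6 -164.4   60. ]
mixer 0.63 [310.1 183. ] [477.1 179.9   0. ]
mixer_seat 0.92 [313.9 169.2] [485.  179.4  80. ]
mixer_seat 0.49 [311.9 180.9] [520.5 164.8  80. ]
mixer_pad 0.91 [299.8 145.9] [401.3 160.6  80. ]
mixer_bush 0.67 [333.5 212.9] [623.9 194.4  80. ]
rack 0.69 [265.1 284.3] [748.3  -3.5   0. ]
spray 0.6 [352.8 250.9] [701.  237.3   0. ]
basket 0.78 [161.8 308.6] [ 763.2 -259.4    0. ]
basket 0.63 [173.7 168.9] [ 358.1 -199.5    0. ]
```

```bash
python3 - <<'E'
import cv2
a=cv2.imread('pics/top0.png')[90:290,130:390];cv2.imwrite('pics/top0z.png',cv2.resize(a,None,fx=3,fy=3,interpolation=cv2.INTER_CUBIC))
a=cv2.imread('pics/scene0.png')[130:330,130:390];cv2.imwrite('pics/scene0z.png',cv2.resize(a,None,fx=3,fy=3,interpolation=cv2.INTER_CUBIC))
E
```

```text
(no output)
```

View pics/top0z.png

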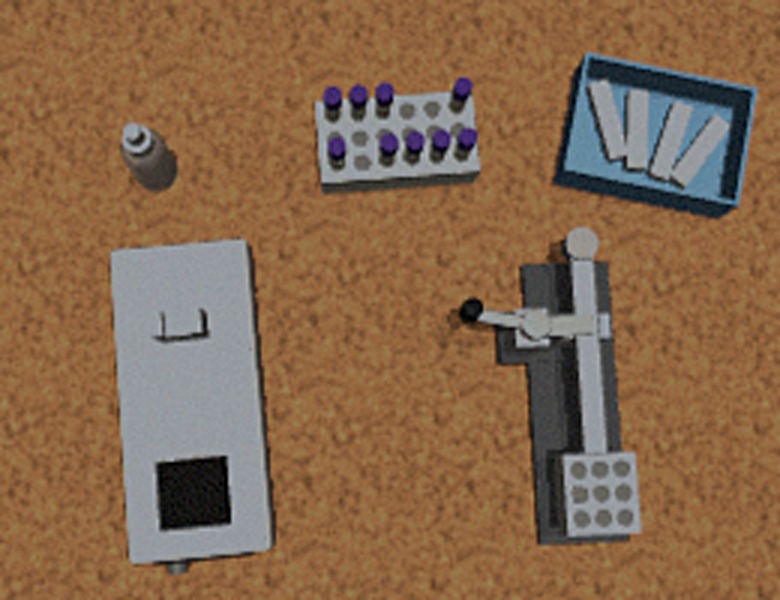

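View pics/scene0z.png

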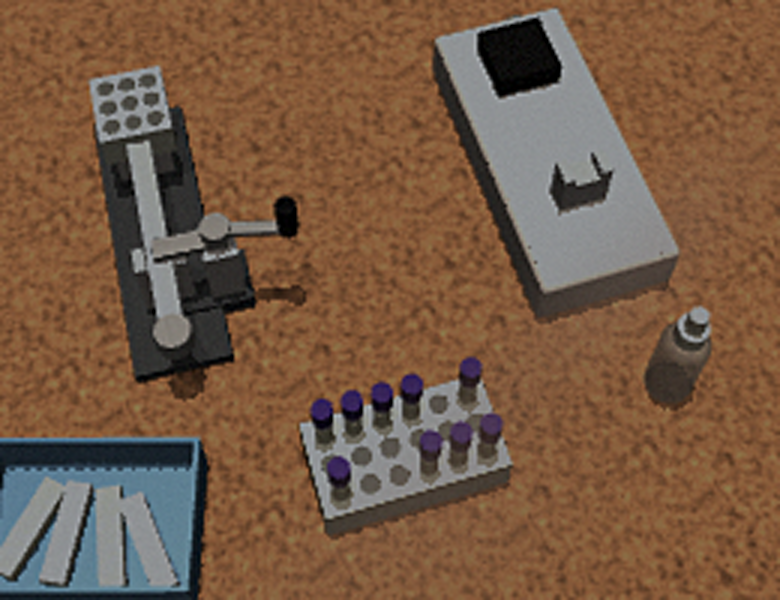

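The top view shows the mixer on the left, with its pad at zoom (194,492) and fork at (184,325). The carrier is on the right, with its block at (601,493), bush at (582,243) and lever knob at (471,310). Next I'll refine the poses using depth and colour.

```bash
python3 - <<'E'
from h import *
np.set_printoptions(precision=1,suppress=True)
for c in ['top','scene']:
    p=imaging.get_image(c);C=cloud(p);img=p['color'].astype(int)
    z=C[...,2];print(c)
    def show(n,m):
        P=C[m];print(n,m.sum(),P.mean(0) if len(P) else '',(cv2.minAreaRect(P[:,:2].astype(np.float32)) if len(P)>5 else ''))
    def reg(x0,x1,y0,y1,z0,z1): return (p['range_z']>0)&(C[...,0]>x0)&(C[...,0]<x1)&(C[...,1]>y0)&(C[...,1]<y1)&(z>z0)&(z<z1)
    show('block',reg(350,460,-250,-130,90,104))
    show('bush',reg(615,670,-210,-145,83,97))
    show('bar',reg(455,545,-205,-160,80,91))
    show('knob',reg(540,600,-110,-50,118,145))
    show('mixer top',reg(300,720,80,280,48,62))
    dark=img.sum(-1)<120
    show('pad',reg(350,460,110,230,72,88)&dark)
    show('fork',reg(500,600,130,240,88,108))
    show('rack',reg(650,850,-120,90,38,52))
    show('spraytop',reg(650,800,180,290,118,135))
    show('basket',reg(650,850,-380,-150,48,60))
E
```

```text
top
block 667 [ 415.  -188.5   96.2] ((415.2135009765625, -189.36700439453125), (69.77371215820312, 65.45319366455078), 4.24941349029541)
bush 125 [ 634.7 -172.8   89.3] ((634.0841674804688, -172.22064208984375), (38.054466247558594, 27.31278419494629), 1.8081623315811157)
bar 263 [ 499.5 -182.6   85.3] ((499.4195251464844, -183.03582763671875), (89.24853515625, 21.014379501342773), 3.7197072505950928)
knob 47 [568.3 -68.2 137.4] ((568.5126953125, -68.55728149414062), (16.36083984375, 16.429414749145508), 46.6721305847168)
mixer top 4250 [495.8 180.1  54.9] ((530.8172607421875, 185.72616577148438), (372.0992736816406, 130.29556274414062), 7.3921122550964355)
pad 483 [405.9 168.1  80. ] ((405.64556884765625, 168.28709411621094), (57.203983306884766, 57.700714111328125), 6.908502101898193)
fork 148 [552.4 188.8  96. ] ((552.8781127929688, 188.33399963378906), (22.216026306152344, 44.21165084838867), 7.375665187835693)
rack 1058 [745.6  -2.2  45.5] ((748.5577392578125, -3.9431838989257812), (82.61518859863281, 154.2734375), 6.527109622955322)
spraytop 34 [715.6 231.7 126.7] ((716.264709
[... 857 characters left out ...]
156, 131.3429412841797), 7.648908615112305)
pad 402 [406.6 167.1  80.3] ((404.6553649902344, 167.15194702148438), (61.13847351074219, 61.20347213745117), 7.738478660583496)
fork 162 [553.7 186.9  95.8] ((552.011962890625, 186.4148712158203), (24.342609405517578, 44.56977081298828), 7.466612339019775)
rack 1576 [753.1  -9.4  45.7] ((747.7530517578125, -5.655097961425781), (83.54510498046875, 154.1844940185547), 6.778866767883301)
spraytop 44 [717.5 229.4 127. ] ((716.8095092773438, 230.33413696289062), (15.01488208770752, 14.950942039489746), 49.04949951171875)
basket 604 [ 758.4 -263.2   54.8] ((761.1259765625, -259.7023010253906), (171.12779235839844, 121.17240905761719), 79.73542785644531)
```

```bash
cat >> h.py <<'E'
from scipy.spatial.transform import Rotation as Ro
def delta(x,y,z,yawdeg):
    s=ctrl.read_state();R=Ro.from_euler('xyz',s['tool_rot']).as_matrix();e=np.array(s['eef_pos'])
    d=R.T@(np.array([x,y,z])-e)/1000
    cy=np.degrees(np.arctan2(R[1,0],R[0,0])); t=-((yawdeg-cy+180)%360-180)
    print('t',s['clock'],'eef',e.round(1),'yaw',round(cy,2),'tilt',round(np.degrees(np.arccos(-R[2,2])),2),'w',round(s['width'],1),'F',np.round(s['force'],1),'| d',d.round(4),'turn',round(t,2),'q',np.round(s['qpos'],2))
E
python3 -c "
from h import *
delta(569,-70,210,81.8);delta(569,-70,108,81.8)"
```

```text
t 1.7 eef [260.8 595.4 231.3] yaw 156.35 tilt 0.0 w 85.5 F [0.5 0.4 0.4] | d [-0.5493 -0.4859  0.0213] turn 74.55 q [-1.22  0.63  0.04  1.52 -0.03  1.   -0.02]
t 1.7 eef [260.8 595.4 231.3] yaw 156.35 tilt 0.0 w 85.5 F [0.5 0.4 0.4] | d [-0.5493 -0.4859  0.1233] turn 74.55 q [-1.22  0.63  0.04  1.52 -0.03  1.   -0.02]
```

Request:
drive_tool --deltas "-0.549 -0.486 0.021 74.5 0.05;-0.549 -0.486 0.021 74.5 0.05;-0.549 -0.486 0.021 74.5 0.05;-0.549 -0.486 0.021 74.5 0.05;-0.549 -0.486 0.021 74.5 0.05;-0.549 -0.486 0.021 74.5 0.05;-0.549 -0.486 0.021 74.5 0.05;-0.549 -0.486 0.021 74.5 0.05;-0.549 -0.486 0.021 74.5 0.05;-0.549 -0.486 0.021 74.5 0.05;-0.549 -0.486 0.021 74.5 0.05;-0.549 -0.486 0.021 74.5 0.05"

```text
clock: 3.2
eef_pos: [569.6, -73.2, 210.5]
tool_rot: [3.141, 0.001, 1.426]
force: [0.0, 1.0, -0.9]
width: 49.8
```

```bash
python3 -c "
from h import *
delta(569,-70,108,81.8)"
```

```text
t 3.2 eef [569.6 -73.2 210.5] yaw 81.72 tilt 0.07 w 49.8 F [ 0.   1.  -0.9] | d [ 0.0032 -0.0011  0.1025] turn -0.08 q [-0.17  0.57  0.39  1.77 -0.27  0.86  0.2 ]
```

Request:
drive_tool --deltas "0 0 0.03 0 0.05;0 0 0.06 0 0.05;0 0 0.08 0 0.05;0 0 0.102 0 0.05;0 0 0.102 0 0.05;0 0 0.102 0 0.05"

```text
clock: 3.95
eef_pos: [569.2, -70.1, 109.0]
tool_rot: [3.141, -0.0, 1.429]
force: [0.8, -0.7, 0.9]
width: 50.1
```

```bash
python3 - <<'E'
from h import *
delta(569,-70,108,81.8)
a=snap('scene','s1')
cv2.imwrite('pics/s1z.png',cv2.resize(cv2.cvtColor(a['color'],cv2.COLOR_RGB2BGR)[130:290,130:330],None,fx=4,fy=3.7,interpolation=cv2.INTER_CUBIC))
E
```

```text
t 3.95 eef [569.2 -70.1 109. ] yaw 81.85 tilt 0.06 w 50.1 F [ 0.8 -0.7  0.9] | d [ 0.0001 -0.0002  0.001 ] turn 0.05 q [-0.13  0.7   0.32  1.85 -0.35  0.64  0.26]
```

View pics/s1z.png

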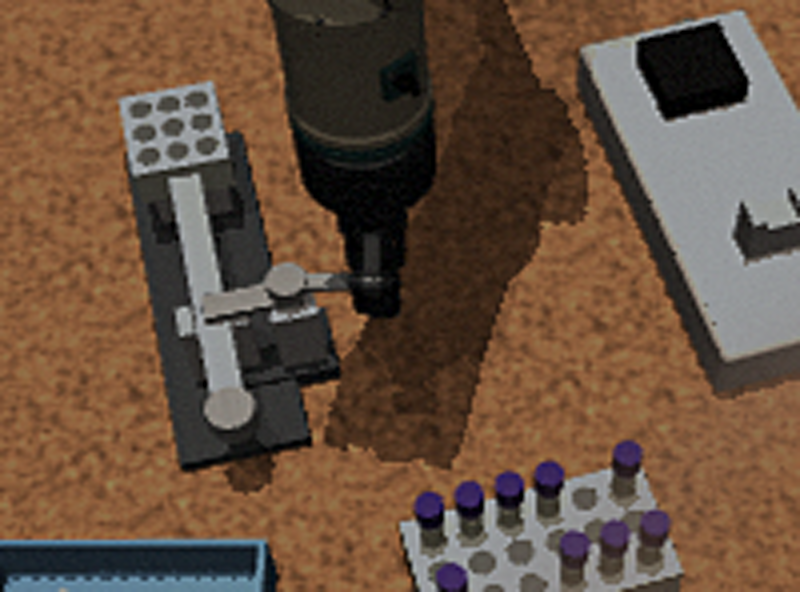

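The gripper straddles the knob at about zoom (375,285), so I'll close on it.

Request:
drive_tool --deltas "0 0 0 0 0.01;0 0 0 0 0.01;0 0 0 0 0.01;0 0 0 0 0.01;0 0 0 0 0.01;0 0 0 0 0.01"

```text
clock: 4.75
eef_pos: [569.0, -69.9, 109.0]
tool_rot: [3.141, -0.0, 1.429]
force: [-1.6, 1.4, 5.9]
width: 16.2
```

```bash
python3 - <<'E'
from h import *
delta(569,-70,108,81.8)
# arc rows in current tool frame: pivot
piv=np.array([560.7,-129.2]);s=ctrl.read_state();e=np.array(s['eef_pos']);R=Ro.from_euler('xyz',s['tool_rot']).as_matrix()
v=e[:2]-piv;print(np.hypot(*v),np.degrees(np.arctan2(v[1],v[0])))
for a in range(7,85,7):
    r=60*np.array([np.cos(np.radians(81.8-a)),np.sin(np.radians(81.8-a))])
    d=R.T@np.r_[r-60*np.array([np.cos(np.radians(81.8)),np.sin(np.radians(81.8))]),0]/1000
    print(a,d.round(4))
E
```

```text
t 4.75 eef [569.  -69.9 109. ] yaw 81.85 tilt 0.06 w 16.2 F [-1.6  1.4  5.9] | d [-0.0001  0.      0.001 ] turn 0.05 q [-0.13  0.7   0.32  1.85 -0.35  0.64  0.26]
59.85719462807911 82.03474930949973
7 [-0.0005  0.0073  0.    ]
14 [-0.0018  0.0145  0.    ]
21 [-0.004   0.0215  0.    ]
28 [-0.007   0.0282  0.    ]
35 [-0.0109  0.0344  0.    ]
42 [-0.0154  0.0401  0.    ]
49 [-0.0207  0.0453  0.    ]
56 [-0.0265  0.0497  0.    ]
63 [-0.0328  0.0534  0.    ]
70 [-0.0395  0.0563  0.    ]
77 [-0.0466  0.0584  0.    ]
84 [-0.0538  0.0596  0.    ]
```

Request:
drive_tool --deltas "-0.0005 0.0073 0 7 0.01;-0.0018 0.0145 0 14 0.01;-0.004 0.0215 0 21 0.01;-0.007 0.0282 0 28 0.01;-0.0109 0.0344 0 35 0.01;-0.0154 0.0401 0 42 0.01;-0.0207 0.0453 0 49 0.01;-0.0265 0.0497 0 56 0.01;-0.0328 0.0534 0 63 0.01;-0.0395 0.0563 0 70 0.01;-0.046 0.058 0 77 0.01;-0.046 0.058 0 77 0.01"

```text
clock: 6.25
eef_pos: [620.0, -125.1, 109.1]
tool_rot: [3.14, -0.001, 0.083]
force: [-1.1, -1.3, 5.1]
width: 16.1
```

```bash
python3 -c "
from h import *
delta(620.6,-125.1,210,4)
e=np.array(ctrl.read_state()['eef_pos'])[:2]-[560.7,-129.2];print(np.hypot(*e),np.degrees(np.arctan2(e[1],e[0])))"
```

```text
t 6.25 eef [ 620.  -125.1  109.1] yaw 4.76 tilt 0.12 w 16.1 F [-1.1 -1.3  5.1] | d [ 0.0007  0.0003 -0.1009] turn 0.76 q [-0.24  0.86  0.69  1.69 -0.69  0.85 -0.73]
59.42297715852956 3.991186192723581
```

Request:
drive_tool --deltas "0 0 0 0 0.05;0 0 0 0 0.05;0 0 0 0 0.05;0 0 -0.04 0 0.05;0 0 -0.1 0 0.05;0 0 -0.1 0 0.05;0 0 -0.1 0 0.05"

```text
clock: 7.12
eef_pos: [619.3, -123.2, 208.0]
tool_rot: [-3.141, 0.0, 0.085]
force: [-0.6, 0.1, -0.3]
width: 49.9
```

```bash
python3 - <<'E'
from h import *
delta(496.3,-183.8,210,3.95)
a=snap('scene','s2')
cv2.imwrite('pics/s2z.png',cv2.resize(cv2.cvtColor(a['color'],cv2.COLOR_RGB2BGR)[130:290,130:330],None,fx=4,fy=3.7,interpolation=cv2.INTER_CUBIC))
C=cloud(a)
def reg(x0,x1,y0,y1,z0,z1): return (a['range_z']>0)&(C[...,0]>x0)&(C[...,0]<x1)&(C[...,1]>y0)&(C[...,1]<y1)&(C[...,2]>z0)&(C[...,2]<z1)
for n,m in [('block',reg(350,460,-250,-130,90,104)),('bar',reg(455,545,-205,-160,80,91)),('bush',reg(615,670,-210,-145,83,97)),('knob',reg(590,650,-150,-95,110,145))]:
    print(n,m.sum(),C[m].mean(0).round(1),cv2.minAreaRect(C[m][:,:2].astype(np.float32)) if m.sum()>4 else '')
E
```

```text
t 7.125 eef [ 619.3 -123.2  208. ] yaw 4.87 tilt 0.06 w 49.9 F [-0.6  0.1 -0.3] | d [-0.1277  0.05   -0.002 ] turn 0.92 q [-0.28  0.75  0.78  1.61 -0.59  1.03 -0.81]
block 255 [ 418.7 -207.2   96.8] ((415.4158935546875, -207.1634521484375), (71.91879272460938, 31.266199111938477), 6.1998772621154785)
bar 68 [ 516.2 -184.4   85.5] ((511.7530822753906, -184.01528930664062), (65.99341583251953, 15.201027870178223), 0.7030226588249207)
bush 145 [ 636.2 -174.8   89.7] ((634.0350952148438, -173.9047393798828), (29.22390365600586, 36.0609130859375), 85.4476089477539)
knob 84 [ 622.5 -125.   130.9] ((612.726318359375, -123.08497619628906), (17.12263298034668, 33.11409378051758), 72.31173706054688)
```

View pics/s2z.png

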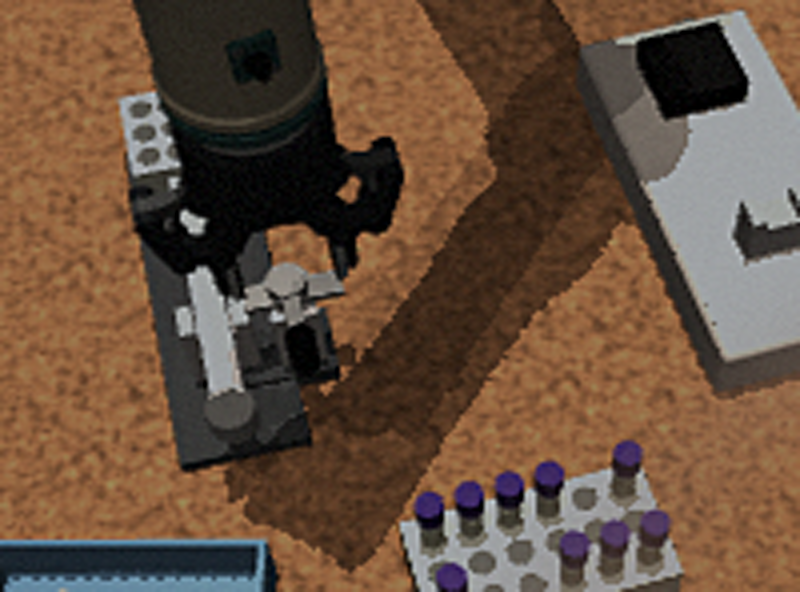

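Request:
drive_tool --deltas "-0.128 0.049 0 0.9 0.05;-0.128 0.049 0 0.9 0.05;-0.128 0.049 0 0.9 0.05;-0.128 0.049 0 0.9 0.05;-0.128 0.049 0 0.9 0.05"

```text
clock: 7.8
eef_pos: [497.7, -182.3, 207.7]
tool_rot: [-3.141, -0.0, 0.071]
force: [0.3, 0.2, -0.1]
width: 50.0
```

```bash
python3 -c "
from h import *
delta(496.3,-183.8,59,3.95)"
```

```text
t 7.8 eef [ 497.7 -182.3  207.7] yaw 4.09 tilt 0.02 w 50.0 F [ 0.3  0.2 -0.1] | d [-0.0015  0.0014  0.1487] turn 0.14 q [-0.21  0.61  0.8   1.89 -0.56  0.88 -0.63]
```

Request:
drive_tool --deltas "-0.001 0.001 0.04 0 0.05;-0.001 0.001 0.08 0 0.05;-0.001 0.001 0.12 0 0.05;-0.001 0.001 0.149 0 0.05;-0.001 0.001 0.149 0 0.05;-0.001 0.001 0.149 0 0.05"

```text
clock: 8.55
eef_pos: [496.3, -184.5, 59.8]
tool_rot: [3.141, -0.001, 0.07]
force: [1.0, 0.9, 0.5]
width: 49.6
```

```bash
python3 - <<'E'
from h import *
delta(496.3,-183.8,59,3.95)
for c in ['scene','top']:
    a=snap(c,c+'3')
s=cv2.imread('pics/scene3.png')[130:290,130:330];cv2.imwrite('pics/s3z.png',cv2.resize(s,None,fx=4,fy=3.7))
E
```

```text
t 8.55 eef [ 496.3 -184.5   59.8] yaw 4.01 tilt 0.07 w 49.6 F [1.  0.9 0.5] | d [ 0.     -0.0008  0.0008] turn 0.06 q [-0.06  0.8   0.57  2.   -0.8   0.57 -0.43]
```

View pics/s3z.png

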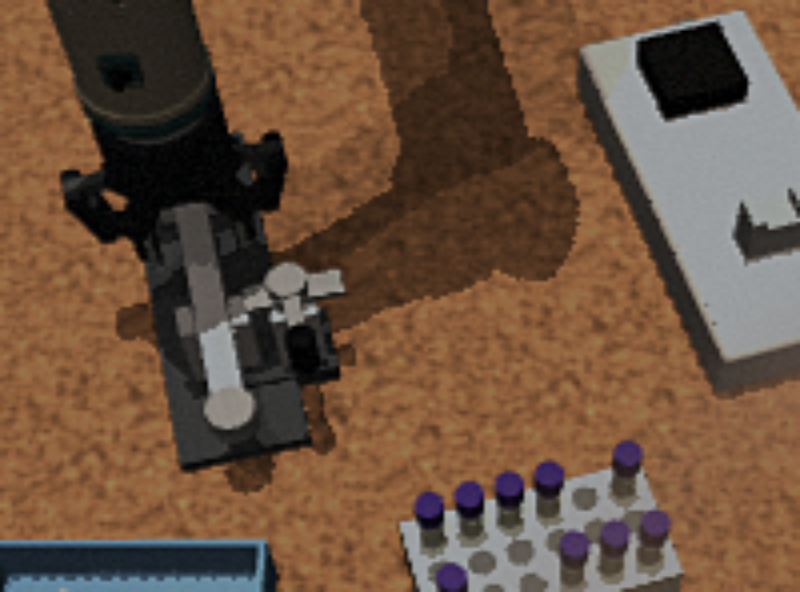

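The fingers straddle the bar at zoom (195,225). The knob is at (303,350) with the lever open and the keeper clear, so I'll grip and raise slowly.

Request:
drive_tool --deltas "0 0 0 0 0.005;0 0 0 0 0.005;0 0 0 0 0.005;0 0 0 0 0.005;0 0 0 0 0.005;0 0 0 0 0.005;0 0 0 0 0.005;0 0 -0.004 0 0.005;0 0 -0.01 0 0.005;0 0 -0.02 0 0.005;0 0 -0.03 0 0.005;0 0 -0.03 0 0.005"

```text
clock: 10.15
eef_pos: [495.8, -184.8, 90.3]
tool_rot: [3.141, -0.002, 0.069]
force: [0.9, -1.5, -7.1]
width: 19.0
```

```bash
python3 - <<'E'
from h import *
delta(496.3,-183.8,230,3.95)
a=snap('scene','scene4');snap('top','top4')
s=cv2.imread('pics/scene4.png')[130:290,130:330];cv2.imwrite('pics/s4z.png',cv2.resize(s,None,fx=4,fy=3.7))
E
```

```text
t 10.15 eef [ 495.8 -184.8   90.3] yaw 3.95 tilt 0.11 w 19.0 F [ 0.9 -1.5 -7.1] | d [ 0.0008 -0.0008 -0.1397] turn 0.0 q [-0.09  0.76  0.63  1.99 -0.75  0.63 -0.47]
```

View pics/s4z.png

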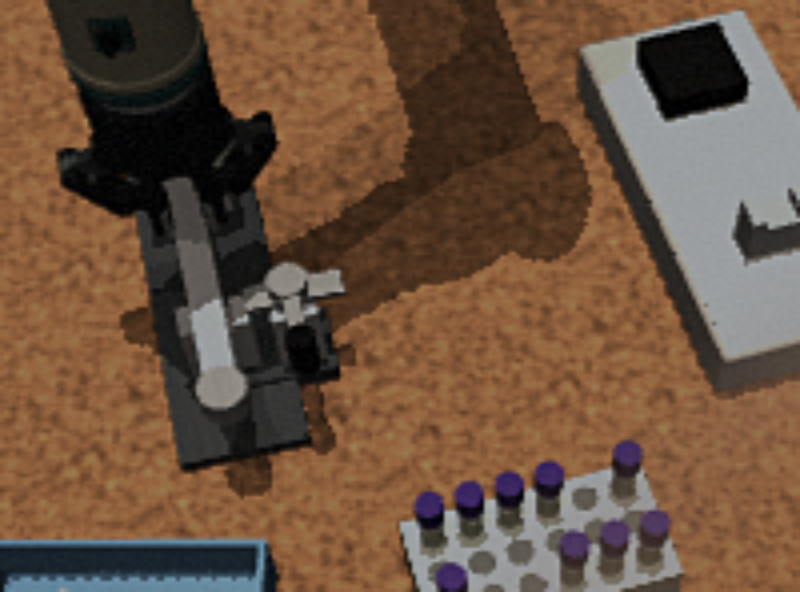

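Request:
drive_tool --deltas "0 0 -0.015 0 0.005;0 0 -0.03 0 0.005;0 0 -0.045 0 0.005;0 0 -0.06 0 0.005;0 0 -0.075 0 0.005;0 0 -0.09 0 0.005;0 0 -0.1 0 0.005;0 0 -0.1 0 0.005;0 0 -0.1 0 0.005"

```text
clock: 11.38
eef_pos: [494.9, -184.1, 188.9]
tool_rot: [-3.141, 0.001, 0.069]
force: [0.6, 1.0, -6.7]
width: 18.6
```

```bash
python3 - <<'E'
from h import *
delta(485.8,178.5,190,7.5)
a=snap('scene','scene5');C=cloud(a)
def reg(x0,x1,y0,y1,z0,z1): return (a['range_z']>0)&(C[...,0]>x0)&(C[...,0]<x1)&(C[...,1]>y0)&(C[...,1]<y1)&(C[...,2]>z0)&(C[...,2]<z1)
for n,m in [('bush',reg(600,670,-210,-145,205,235)),('bar',reg(540,615,-205,-150,195,235)),]:
    print(n,m.sum(),C[m].mean(0).round(1),cv2.minAreaRect(C[m][:,:2].astype(np.float32)))
E
```

```text
t 11.375 eef [ 494.9 -184.1  188.9] yaw 3.95 tilt 0.06 w 18.6 F [ 0.6  1.  -6.7] | d [ 0.0159 -0.3624 -0.0009] turn -3.55 q [-0.19  0.63  0.78  1.92 -0.59  0.84 -0.6 ]
bush 254 [ 630.8 -174.6  216.5] ((626.5360717773438, -174.0821990966797), (52.41923522949219, 28.740968704223633), 0.6168281435966492)
bar 270 [ 578.  -178.1  214.1] ((577.8779296875, -178.50811767578125), (74.3961181640625, 19.963478088378906), 3.849320411682129)
```

Request:
drive_tool --deltas "0.001 -0.02 0 0 0.005;0.002 -0.05 0 -0.5 0.005;0.004 -0.085 0 -1 0.005;0.006 -0.12 0 -1.5 0.005;0.007 -0.155 0 -2 0.005;0.008 -0.19 0 -2 0.005;0.01 -0.225 0 -2.5 0.005;0.012 -0.26 0 -2.5 0.005;0.013 -0.295 0 -3 0.005;0.015 -0.325 0 -3.5 0.005;0.016 -0.35 0 -3.5 0.005;0.016 -0.362 0 -3.5 0.005"

```text
clock: 12.92
eef_pos: [485.7, 179.3, 188.6]
tool_rot: [-3.142, 0.001, 0.132]
force: [-0.3, -0.6, -7.2]
width: 18.6
```

Request:
drive_tool --deltas "0 0 0 0 0.005;0 0 0 0 0.005;0 0 0 0 0.005"

```text
clock: 13.3
eef_pos: [486.4, 176.4, 189.4]
tool_rot: [3.141, -0.0, 0.128]
force: [0.2, 0.5, -8.3]
width: 18.8
```

```bash
python3 - <<'E'
from h import *
delta(485.8,178.5,140,7.5)
E
```

```text
t 13.3 eef [486.4 176.4 189.4] yaw 7.33 tilt 0.03 w 18.8 F [ 0.2  0.5 -8.3] | d [-0.0004 -0.0022  0.0494] turn -0.17 q [-0.94  0.64  0.84  1.94 -0.63  0.84 -1.2 ]
```

Request:
drive_tool --deltas "0 -0.001 0.01 0 0.005;0 -0.001 0.02 0 0.005;0 -0.001 0.03 0 0.005;0 -0.001 0.04 0 0.005;0 -0.001 0.049 0 0.005;0 -0.001 0.049 0 0.005;0 -0.001 0.049 0 0.005;0 -0.001 0.049 0 0.005;0 -0.001 0.049 0 0.005;0 -0.001 0.049 0 0.005"

```text
clock: 14.55
eef_pos: [486.2, 178.8, 140.4]
tool_rot: [-3.141, -0.0, 0.13]
force: [-0.4, -0.2, -7.3]
width: 19.1
```

```bash
python3 - <<'E'
from h import *
delta(485.8,178.5,140,7.5)
for c in ['scene','top']:
    a=snap(c,c+'6');C=cloud(a)
    def reg(x0,x1,y0,y1,z0,z1): return (a['range_z']>0)&(C[...,0]>x0)&(C[...,0]<x1)&(C[...,1]>y0)&(C[...,1]<y1)&(C[...,2]>z0)&(C[...,2]<z1)
    for n,m in [('block',reg(350,450,110,230,170,183)),('bush',reg(606,660,165,230,164,180)),('bar',reg(530,602,160,215,158,172)),('knob',reg(590,650,-150,-95,128,145))]:
        if m.sum()>5: print(c,n,m.sum(),C[m].mean(0).round(1),cv2.minAreaRect(C[m][:,:2].astype(np.float32)))
    for k,z in [('carrier_bush',140),('carrier_block',140),('mixer_pad',80)]:
        for r in models.landmark_of(a,k)[:1]: print(k,r['score'],ray(a,r['point'],z).round(1))
s=cv2.imread('pics/scene6.png')[100:300,130:390];cv2.imwrite('pics/s6z.png',cv2.resize(s,None,fx=3,fy=3))
u=np.array([.9914,.1305]);b=np.array([485.8,178.5]);print('want block',b-82*u,'bush',b+143*u)
E
```

```text
t 14.55 eef [486.2 178.8 140.4] yaw 7.45 tilt 0.02 w 19.1 F [-0.4 -0.2 -7.3] | d [-0.0004  0.0003  0.0004] turn -0.05 q [-0.89  0.7   0.76  1.99 -0.71  0.74 -1.13]
scene block 261 [397.  152.7 176.9] ((399.86175537109375, 160.05296325683594), (62.37568283081055, 51.13736343383789), 7.186905860900879)
scene bush 143 [626.8 195.7 170. ] ((624.43408203125, 197.07540893554688), (29.16115379333496, 37.29248809814453), 85.57119750976562)
scene bar 233 [566.7 187.8 165.2] ((565.5829467773438, 188.63186645507812), (71.64545440673828, 21.443138122558594), 8.216856956481934)
scene knob 56 [ 621.6 -125.1  138.1] ((621.3090209960938, -125.5386734008789), (16.939186096191406, 15.93977165222168), 82.10926055908203)
carrier_bush 0.88 [626.9 199.  140. ]
carrier_block 0.97 [401.8 169.3 140. ]
mixer_pad 0.94 [405.2 172.5  80. ]
top block 821 [405.2 168.4 176.4] ((405.31591796875, 168.9020233154297), (70.034423828125, 64.57334899902344), 7.497399806976318)
top bush 143 [624.2 197.4 169.5] ((623.9125366210938, 197.83531188964844), (34.95109176635742, 28.188268661499023), 1.6564825773239136)
top bar 125 [580.3 189.7 164.7] ((565.8176879882812, 189.8118438720703), (74.8414535522461, 19.7678165435791), 7.834132671356201)
top knob 42 [ 620.1 -123.1  138. ] ((620.6689453125, -123.968994140625), (14.648237228393555, 16.65767478942871), 45.8981819152832)
carrier_bush 0.78 [633.  198.4 140. ]
carrier_block 0.83 [409.8 169.8 140. ]
mixer_pad 0.59 [415.1 169.3  80. ]
want block [404.5052 167.799 ] bush [627.5702 197.1615]
```

View pics/s6z.png

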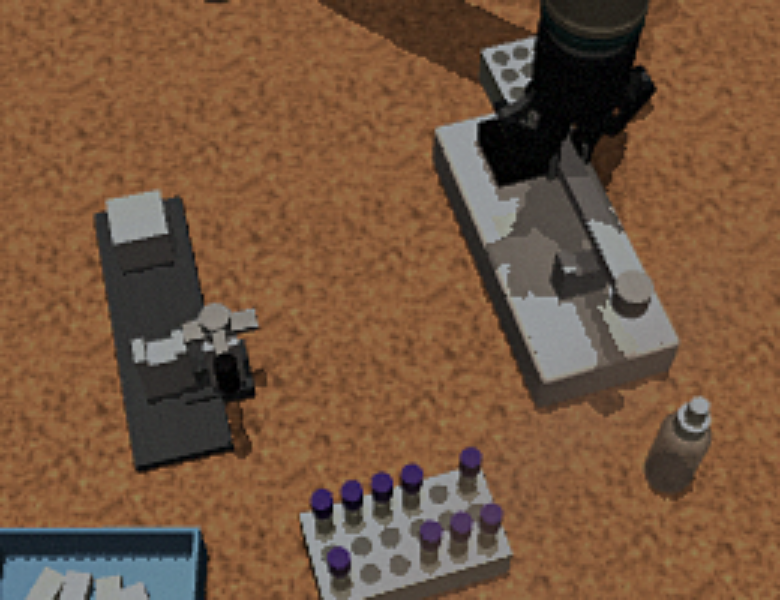

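The carrier hangs level above the mixer, with its bush at zoom (630,290) and its block at (510,75). The lever is open, with the knob at (228,372), and the bystanders are in place. I'm handing the job in.

```bash
python3 -c "
from h import *
s=ctrl.read_state();print(s['eef_pos'],s['width'],np.abs(s['qd']).max());print(ctrl.finish_job())"
```

```text
[486.11142203 178.75140629 140.29971693] 18.761510050282705 0.002056313684353524
the job is handed in; nothing more can be done
None
```

I opened the cam lever fully, gripped the carrier at its balance point, and handed the job in with it held still and level above the mixer. The clock was at about 15 s of the 59 s allowed, and `finish_job` gives no verdict.

My last checks before handing in:

- **Cam lever:** pinched by the knob and swung to about 1.56 rad. The knob is at about (621, -125) mm, close to the fully open position I worked out.
- **Height:** the block top is at about 176 mm and the bar top at about 165 mm, which puts about 60 mm of air under the carrier.
- **Level:** tool tilt is 0.02°, and the bar, block and bush heights match a level carrier.
- **Position:** seen from above, the block is about 1.3 mm and the bush about 3.7 mm from their places. The yaw is about 7.5°, in line with the mixer.
- **Grip and stillness:** finger opening is about 19 mm on the bar, the weight reads about 7.3 N, and the arm is practically still.
- **Bystanders:** in the last scene picture the rack, spray bottle and the visible part of the basket look unmoved. I checked this by eye only and did not measure it.

Two checks disagreed. The networks' points came out up to 10 mm away from the depth measurements, so I relied on the depth. In the last scene view the gripper half hid the block, so its centre reads off there; the top view showed the block fully.

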